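Load the drying locker with its lift-up door

TASK

Raise the lift-up door of the white drying locker until its stay locks and holds it up by itself, then set the orange bottle cap inside the locker, right way up as it stands now, and let go of it. Then press the green release key so that the door comes down and shuts over the cap, let go of the key, and leave the glass bottle and the spoon where they are.

Things in the scene. Friction and masses are not known exactly. Their poses are not given: they have to be found in the camera images.
- locker: fixed drying locker, turned up to 0.2 rad. Origin on the table under the middle of its white open-topped bay; x points from the lip to the hinge (about away from the robot), y left, z up. Bay outside: x -95..95, y -128..128 mm. On its left a grey fan unit, x -90..160, y 145..245 mm, 135 mm high, carries the release key
- door (a joint): opening angle of the door in rad, 0 = shut, 1.58 = end stop. Once raised past 1.44 the spring stay has clicked in: let go, the door rests on it at about 1.41 (73 degrees above level, lip 340 mm above the table). Short of that, the door sinks slowly by itself when let go (damped, 1.8 rad/s at most). 3 to 6 N at the lip lift it
- door_hinge (a point): middle of the hinge axis, at locker x = 85, z = 130 mm, axis along the locker's y. The door is a flat white panel 262 mm wide, 8 mm thick, about 0.5 kg; shut, it slopes down from the hinge towards the robot at 8 degrees
- door_lip (a point): middle of the door's free edge (lip), in the panel's mid-plane, 220 mm from the hinge; moves with the door. Shut, it stands out 38 mm in front of the bay's front wall, 99 mm above the table, free beneath, so a finger under it can push it up. On the outer face a round bar handle, 10 mm thick, 100 mm long along y, 37 mm off the mid-plane, 190 mm from the hinge
- key (a joint): travel of the green release key in m: 0 = up, 0.012 = fully pressed (straight down); spring 1.5 N at rest to 4 N. Fully pressed it frees the stay and the door sinks; keep it pressed until the door is below 1.0 rad. It springs up when let go, and dips by itself for a moment as the stay clicks in
- key_top (a point): centre of the key's round top face: green disc of 36 mm diameter, standing 16 mm proud of the fan unit (top 151 mm above the table), 64 mm left of the door's left edge; it moves with the key
- orange_cap: orange plastic bottle cap, 44 mm diameter, 28 mm tall, top 8 mm tapering to 34 mm diameter, 25 g, standing on the table to the right of the locker, narrow end up. Origin at the centre of its underside, z up through its top
- glass_bottle: standing glass bottle, 58 mm diameter, 150 mm tall, origin at the centre of its underside; leave alone
- spoon: blue silicone spoon, 150 mm long, lying on the table on the left; leave alone
- bay (a point): middle of the bay's floor, 20 mm above the table, axes as the locker. Inside: x -87..85, y -120..120 mm. Walls 8 mm thick; heights above the table: front and side walls 95 mm (side walls 113 mm from x = 20), back wall 120 mm
Not all that is in view belongs to the job. Of the things shaped like the orange_cap, the orange one is meant.

How it is judged:
By the outcome, as a careful person would: the job done as asked, in the order asked, and still so for the second after the job is handed in, with the robot touching nothing.
It also fails if it takes over 72 s, if anything falls off the work surface, if the arm or the gripper's body presses on something with over 40 N, if the wrist force passes 120 N, or if a joint passes its speed limit or range.

ROBOT

A 6-joint arm with a two-finger parallel gripper is mounted at the origin on the work surface. World frame = base frame: x ahead of the robot, y to its left, z up, the work surface at z = 0. Lengths are in mm, angles in rad, forces in N, time in s.
With the tool pointing down it reaches from about 400 to 925 mm from the base axis. Payload 12.5 kg.
Tool frame: the origin (TCP) lies at the very end of the fingers, on their centre line; the grasp point (between the pads) lies 19 mm behind it; x points along the fingers, y is the direction in which the jaws open and shut, and the axes are right-handed (so a half turn about x gives the same grasp; the last joint's range is limited). The gripper opens to 95 mm and grips with 3 to 60 N. Pads are 20 mm wide; open, the fingers measure 119 mm over their backs; the gripper's body (75 mm by 180 mm) begins 59 mm behind the grasp point.
Start: joints at [-1.407, 0.491, 1.559, -0, 1.092, -0.106], TCP at [166.609, -602.402, 214.661] pointing down, gripper open.
Joint ranges: [-3.1, 3.1], [-0.84, 2.19], [0.05, 2.79], [-1.13, 4.28], [0.06, 2.93], [-2.69, 2.69]. Speed limits (rad/s): [2.22, 2.22, 2.79, 3.14, 3.14, 3.14].

INTERFACE

Orientations are given as [roll, pitch, yaw] about the fixed x, y, z axes, in that order (R = Rz(yaw) Ry(pitch) Rx(roll)).
In Python, from cell import env, optics, job gives the robot as it stands.
- The arm moves only by the shell command python3 -m handwheel 'ROWS' [OPENING]. ROWS is JSON, a list of rows, each an object with "travel": the shift along the world's x, y, z in mm, a list of three; "roll": the turn about the world's z in degrees. In form: [{"travel": [dx, dy, dz], "roll": roll}, ...]. A call has 1 to 8 rows; each row is the pose to reach, as a shift and turn from the pose commanded when the call began; what a row does not reach only later rows make up. A row lasts 1/10 s, in which the tool goes at most 50 mm and 8.59 degrees, less where a joint would pass 70% of its speed; a pose out of reach is approached as far as the arm can. A call with a gripper value outside its range is refused whole. OPENING is the closure, from -1 (fully open) to 1 (shut), set as the call begins (- or left out, the last holds). The fingers move at their own pace and stop on an object; the grip force is fixed at half the most. Time passes only in rows, so rows that repeat a pose let the fingers close. It gives the time, the measured TCP pose, the force and the opening at its end, in the units of the state.
- env.state(): the state, without advancing time (a new reading comes with each control period).
- optics.read_camera(name): name is "side" or "top" or "wrist"; returns the picture (384x512x3 uint8, red, green, blue); there is no depth.
- optics.camera_params(name): a dict with "fx", "fy", "cx", "cy" (pixels), "world_from_camera" (4x4, takes a point from camera to world coordinates). Camera axes: x right, y up, looking along -z (the intrinsics and any distortion apply to the point x, -y, -z); pixel columns grow to the right and rows downward; lengths in mm; the calibration is good to about 2 mm. The wrist camera is an equidistant fisheye: a pixel r from the principal point sees the ray r / f radians off the axis. A picture is of the moment at which its call begins: read the wrist's pose just before it. camera_params takes no time and is no camera call; for the wrist camera it gives the pose at the moment of the call.
- job.job_done(): hands the job in, once; it reports no verdict.
The state is a dict: "t": time; "joints": joint angles; "qvel": joint speeds; "tau": joint torques, N m; "eef_pos": TCP position; "tcp_rot": TCP orientation; "ft_force": force on the tool from outside, world axes, zero at the start; "moment": the same for the moment, N m; "opening": opening from 0.0 (shut) to 1.0 (fully open).
Only numpy, scipy, OpenCV 4.12 (cv2) and the standard library are available. Lean on these libraries where they do the work, as an engineer would, in place of code of your own. Each camera call takes 0.05 s, during which the arm holds its last target.

## Working session

There is one attempt and no reset: what is moved stays moved. The work goes in short steps, Python scripts to look and compute and a shell command to move; the robot and the scene stay as the last step left them, time stands still between calls to the robot, and variables do not carry over. Pictures are saved under pics/ and viewed, and the job is handed in when it is done.

```bash
ls; mkdir -p pics; cat > h.py <<'E'
import numpy as np, cv2
from cell import env, optics, job
def snap(n,f):
    p=optics.camera_params(n); im=optics.read_camera(n)
    cv2.imwrite('pics/'+f,cv2.cvtColor(im,cv2.COLOR_RGB2BGR)); return im,p
E
python3 - <<'E'
from h import *
print(env.state())
for n in ['side','top','wrist']:
    im,p=snap(n,n+'0.png'); print(n,{k:(np.round(v,4).tolist() if hasattr(v,'shape') else v) for k,v in p.items()})
E
```

```text
pics
{'t': 0.0, 'joints': array([-1.40662220e+00,  4.91547884e-01,  1.55947191e+00, -3.92022000e-06,
        1.09169815e+00, -1.05605895e-01]), 'qvel': array([-0.00265407, -0.0022671 , -0.00100826,  0.0001854 ,  0.00106382,
       -0.00077883]), 'tau': array([-1.55285801e-03, -6.12649727e+01, -2.58191818e+01,  6.91679539e-02,
        4.81370639e-02, -8.39010977e-05]), 'eef_pos': array([ 166.55015794, -602.13565343,  214.06126902]), 'tcp_rot': array([-1.67331253,  1.56967103,  1.73806195]), 'ft_force': array([ 0.72901356, -0.73961874, -0.2944623 ]), 'moment': array([-0.02190224, -0.00112706,  0.03908739]), 'opening': 0.9995066428567797}
side {'fx': 427.0613186288866, 'fy': 427.0613186288866, 'cx': 260.1699030708808, 'cy': 195.81025588582585, 'world_from_camera': [[0.9958, 0.0654, -0.0642, 493.3202], [-0.0906, 0.5959, -0.7979, -1031.4998], [-0.0139, 0.8004, 0.5993, 911.7827], [0.0, 0.0, 0.0, 1.0]]}
top {'fx': 382.52312253729787, 'fy': 382.52312253729787, 'cx': 257.2721161658513, 'cy': 191.05494752763528, 'world_from_camera': [[0.0241, 0.9944, -0.1029, 457.8562], [-0.9994, 0.0264, 0.0214, 20.5591], [0.024, 0.1023, 0.9945, 1339.4297], [0.0, 0.0, 0.0, 1.0]]}
wrist {'fx': 297.3186396354542, 'fy': 297.3186396354542, 'cx': 254.89786925334636, 'cy': 187.6381567928889, 'world_from_camera': [[0.2676, 0.9238, 0.2737, 243.8911], [-0.9635, 0.2569, 0.0752, -581.2376], [-0.0009, -0.2838, 0.9589, 383.649], [0.0, 0.0, 0.0, 1.0]]}
```

View pics/side0.png

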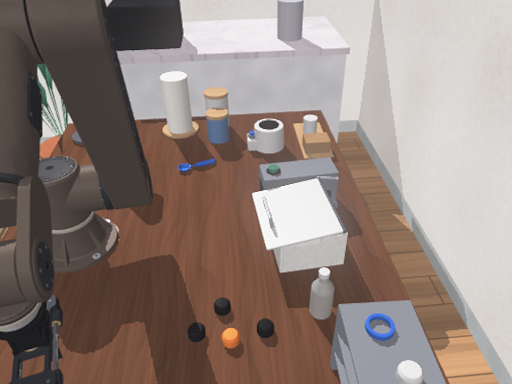

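View pics/top0.png

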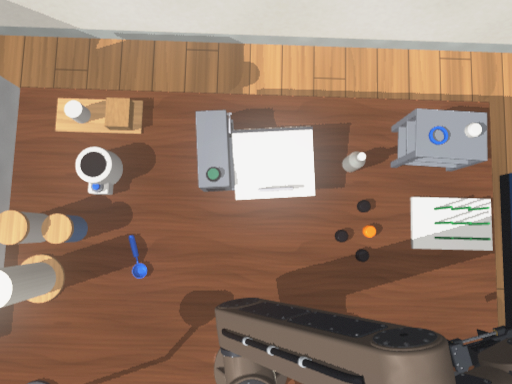

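View pics/wrist0.png

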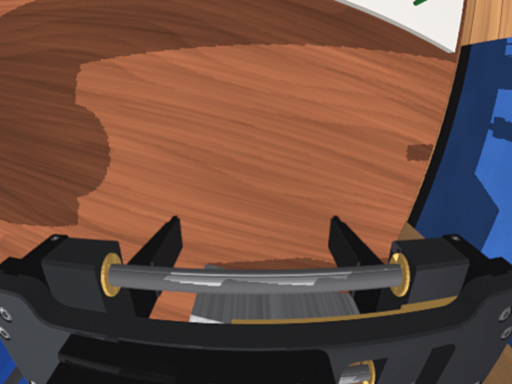

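```bash
cat >> h.py <<'E'
def ray(p,u,v):
    T=np.array(p['world_from_camera']); d=np.array([(u-p['cx'])/p['fx'],-(v-p['cy'])/p['fy'],-1]); return T[:3,3],T[:3,:3]@d
def atz(p,u,v,z):
    o,d=ray(p,u,v); return o+d*(z-o[2])/d[2]
def proj(p,X):
    T=np.array(p['world_from_camera']); c=T[:3,:3].T@(np.array(X)-T[:3,3]); return np.array([p['cx']+p['fx']*c[0]/-c[2], p['cy']-p['fy']*c[1]/-c[2]])
def tri(p1,a,p2,b):
    o1,d1=ray(p1,*a);o2,d2=ray(p2,*b);d1/=np.linalg.norm(d1);d2/=np.linalg.norm(d2)
    s=np.linalg.lstsq(np.c_[d1,-d2],o2-o1,rcond=None)[0]; A=o1+s[0]*d1;B=o2+s[1]*d2
    return (A+B)/2,np.linalg.norm(A-B)
E
python3 - <<'E'
import cv2
t=cv2.imread('pics/top0.png'); s=cv2.imread('pics/side0.png')
cv2.imwrite('pics/tc.png',cv2.resize(t[100:280,190:390],None,fx=4,fy=4,interpolation=cv2.INTER_CUBIC)[:600])
cv2.imwrite('pics/tc2.png',cv2.resize(t[190:270,320:400],None,fx=7,fy=7,interpolation=cv2.INTER_CUBIC))
cv2.imwrite('pics/sc.png',cv2.resize(s[150:300,230:360],None,fx=4,fy=4,interpolation=cv2.INTER_CUBIC))
cv2.imwrite('pics/sc2.png',cv2.resize(s[260:360,180:350],None,fx=4,fy=4,interpolation=cv2.INTER_CUBIC))
E
```

```text
(no output)
```

View pics/tc.png

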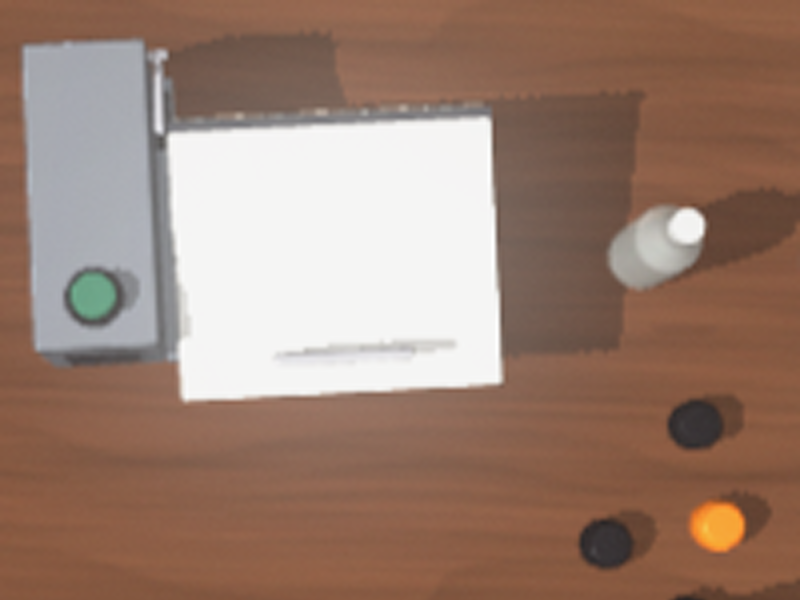

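View pics/tc2.png

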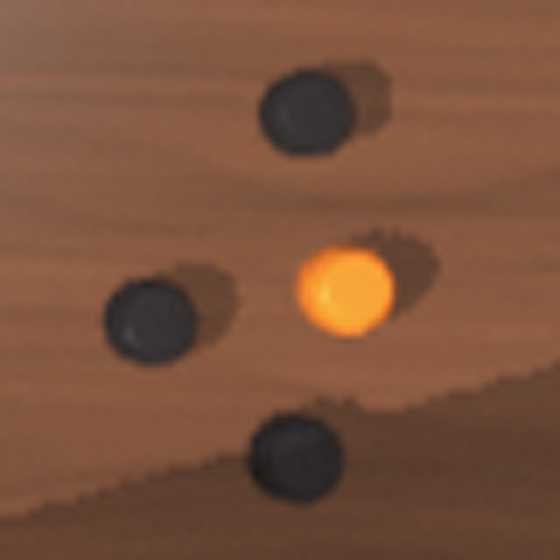

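View pics/sc.png

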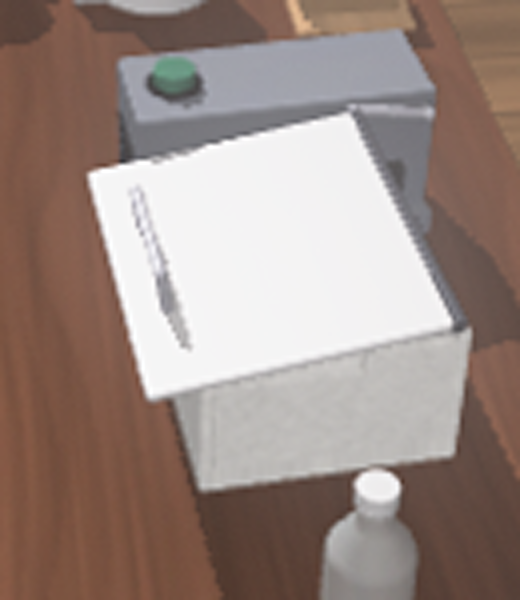

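View pics/sc2.png

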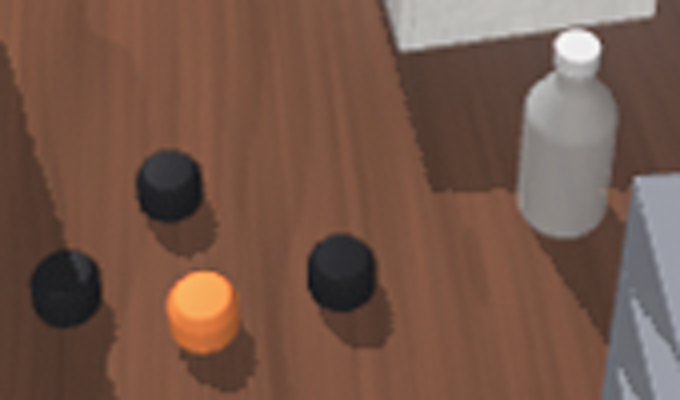

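```bash
python3 - <<'E'
from h import *
T=optics.camera_params('top');S=optics.camera_params('side')
f=lambda x:np.round(x,1)
zl=99+4
FL=atz(T,236,200.2,zl);FR=atz(T,315.5,195.75,zl);BR=atz(T,313,129,134);BL=atz(T,232,132.5,134)
print(f(FL),f(FR),f(BR),f(BL), np.linalg.norm(FL-FR),np.linalg.norm(FL-BL))
print('side',f(atz(S,253,193.75,zl)),f(atz(S,268,249.25,zl)))
k=atz(T,213.5,174.25,151);print('key',f(k),f(atz(S,273.75,168.5,151)))
for n,u in dict(orange=(369.4,231.6),b1=(363.9,206),b2=(341.4,235.9),b3=(362.3,255.3)).items(): print(n,f(atz(T,*u,14)))
print('orange side top',f(atz(S,231,333.75,28)))
d=FL-FR; yaw=np.arctan2(-d[0],d[1]);print('yaw',yaw)
print('bottle',f(atz(T,348.5,165,0)),f(atz(T,361.3,156.7,150)))
print('pt',f(tri(T,(236,200.2),S,(253,193.75))[0]),f(tri(T,(315.5,195.75),S,(268,249.25))[0]),tri(T,(213.5,174.25),S,(273.75,168.5)))
E
```

```text
[554.2  62.1 103. ] [ 575.4 -196.1  103. ] [ 789.  -180.7  134. ] [769.6  80.4 134. ] 259.1038898867275 218.36287229024435
side [558.2  58.6 103. ] [ 579.1 -197.4  103. ]
key [630.  133.3 151. ] [632.  123.9 151. ]
orange [ 463.9 -400.5   14. ]
b1 [ 552.4 -381.7   14. ]
b2 [ 446.7 -302.8   14. ]
b3 [ 382.  -375.4   14. ]
orange side top [ 467.6 -400.7   28. ]
yaw 0.08214038356573311
bottle [ 698.5 -331.3    0. ] [ 699.4 -332.8  150. ]
pt [556.4  62.2 100.2] [ 577.4 -196.3  101.9] (array([632.11893197, 133.89271799, 144.27304448]), np.float64(2.230896961309847))
```

Candidates shaped like the cap (top image): orange (369,232), black (364,206), (341,236) and (362,255). The orange one is the target, and the close crop confirms it stands narrow end up. The door corners give a width of 259 mm and a depth of 218 mm (262 and 220 expected). Next I'll refine the locker pose and the handle.

```bash
cat > loc.py <<'E'
from h import *
from scipy.optimize import least_squares
def l2w(q,P):
    c,s=np.cos(q[2]),np.sin(q[2]); x,y,z=P; return np.array([q[0]+c*x-s*y,q[1]+s*x+c*y,z])
def door(th,r,off,y):
    f=th-np.radians(8); return (85-r*np.cos(f)+off*np.sin(f), y, 130+r*np.sin(f)+off*np.cos(f))
E
python3 - <<'E'
from loc import *
T=optics.camera_params('top');S=optics.camera_params('side')
obs=[(T,(236,200.2),door(0,220,4,131)),(T,(315.5,195.75),door(0,220,4,-131)),(S,(253,193.75),door(0,220,4,131)),(S,(268,249.25),door(0,220,4,-131)),
 (T,(258.75,189.5),door(0,190,42,50)),(T,(294,187.2),door(0,190,42,-50))]
r=least_squares(lambda q:np.concatenate([proj(p,l2w(q,P))-u for p,u,P in obs]),[699,-56,.08])
q=r.x;print(q,np.round(r.fun,1))
print('bar',l2w(q,door(0,190,37,0)),'T bar',atz(T,276.3,188.3,145))
for th in [0,.25,.5,.75,1,1.2,1.4,1.41,1.5,1.54]: print(th,np.round(l2w(q,door(th,190,37,0))-l2w(q,door(0,190,37,0))))
print('key pred',proj(T,l2w(q,(-55,195,151))),proj(S,l2w(q,(-55,195,151))))
print('place',l2w(q,(-52,0,20)))
E
```

```text
[ 6.99980488e+02 -5.64065593e+01  8.29218319e-02] [-0.3 -0.6  0.6 -0.7 -0.8 -0.9 -0.4  0.1  1.9 -0.2 -1.7  0.3]
bar [592.05227527 -65.37673363 140.19702936] T bar [591.72545006 -64.76398621 145.        ]
0 [0. 0. 0.]
0.25 [ 9.  1. 48.]
0.5 [28.  2. 91.]
0.75 [ 59.   5. 129.]
1 [ 97.   8. 158.]
1.2 [132.  11. 174.]
1.4 [170.  14. 182.]
1.41 [172.  14. 182.]
1.5 [189.  16. 183.]
1.54 [197.  16. 183.]
key pred [213.45682752 174.56529395] [272.49798122 166.97380501]
place [648.15916254 -60.7135548   20.        ]
```

```bash
python3 -m handwheel '[{"travel":[425,537,15],"roll":79.2},{"travel":[425,537,15],"roll":79.2},{"travel":[425,537,15],"roll":79.2},{"travel":[425,537,15],"roll":79.2},{"travel":[425,537,15],"roll":79.2},{"travel":[425,537,15],"roll":79.2},{"travel":[425,537,15],"roll":79.2},{"travel":[425,537,15],"roll":79.2}]' 0.16; python3 - <<'E'
from h import *
s=env.state();print(s['eef_pos'],s['tcp_rot'],s['joints'],s['opening'],optics.camera_params('wrist')['world_from_camera'][:2])
E
```

```text
t: 0.95
eef_pos: [415.7, -287.0, 223.5]
tcp_rot: [1.367, 1.571, -0.299]
ft_force: [0.1, -0.3, 0.1]
opening: 0.431
[ 415.66226776 -287.03018147  223.49046188] [ 1.36725997  1.57064408 -0.29855371] [-7.35214733e-01  3.10987993e-01  1.83577447e+00  7.67822940e-05
  9.94692228e-01 -6.40239199e-01] 0.43137879674190405 [[ 9.95596243e-01  8.99566632e-02  2.63802832e-02  4.23106646e+02]
 [-9.37445975e-02  9.54559411e-01  2.82892703e-01 -2.07352967e+02]]
```

```bash
python3 -m handwheel '[{"travel":[176,222,5],"roll":10},{"travel":[176,222,5],"roll":10},{"travel":[176,222,5],"roll":10},{"travel":[176,222,5],"roll":10},{"travel":[176,222,5],"roll":10},{"travel":[176,222,5],"roll":10},{"travel":[176,222,5],"roll":10},{"travel":[176,222,5],"roll":10}]'; python3 - <<'E'
from loc import *
s=env.state();print(s['eef_pos'],s['joints'])
im,p=snap('wrist','w1.png');print(p['world_from_camera'])
E
```

```text
t: 1.75
eef_pos: [590.7, -66.2, 227.9]
tcp_rot: [-1.689, 1.57, 3.098]
ft_force: [0.0, -0.6, 0.4]
opening: 0.423
[590.68730928 -66.2395235  227.9222873 ] [-2.22702298e-01  4.34586696e-01  1.61953428e+00 -1.70023325e-04
  1.08830316e+00 -2.97785516e-01]
[[ 9.97092900e-01 -7.32719037e-02 -2.09039691e-02  5.84648284e+02]
 [ 7.61915969e-02  9.56024924e-01  2.83215791e-01  1.35593439e+01]
 [-7.67044699e-04 -2.83985162e-01  9.58828368e-01  3.97438977e+02]
 [ 0.00000000e+00  0.00000000e+00  0.00000000e+00  1.00000000e+00]]
```

View pics/w1.png

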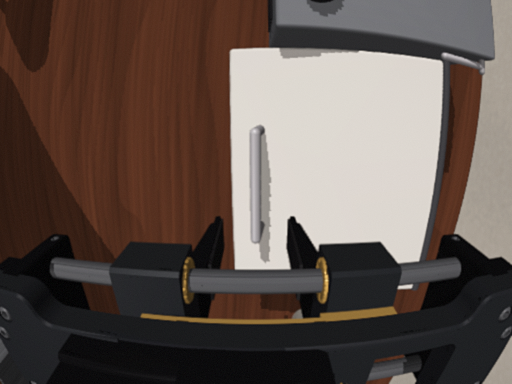

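The wrist view shows the bar from (258,128) to (256,241). The fingers (tips near (218,222) and (292,222)) straddle its column, and the jaws lie across the bar. I'll check its position with the fisheye model.

```bash
cat >> h.py <<'E'
def wray(p,u,v):
    a=np.array([u-p['cx'],v-p['cy']]);r=np.hypot(*a);t=r/p['fx'];T=np.array(p['world_from_camera'])
    d=np.array([np.sin(t)*a[0]/r,-np.sin(t)*a[1]/r,-np.cos(t)]);return T[:3,3],T[:3,:3]@d
def watz(p,u,v,z):
    o,d=wray(p,u,v);return o+d*(z-o[2])/d[2]
E
python3 - <<'E'
from h import *
p=optics.camera_params('wrist')
for u in [(258,128),(256,241)]: print(watz(p,*u,143))
for u in [(231,50),(236,269)]: print(watz(p,*u,103))
print(env.state()['eef_pos'])
E
```

```text
[588.55122616  -9.23023774 143.        ]
[ 594.91833842 -115.26407043  143.        ]
[557.1064254   63.28899435 103.        ]
[ 576.29478121 -173.84110326  103.        ]
[590.3691605  -66.96880369 228.09065655]
```

```bash
python3 -m handwheel '[{"travel":[1,1,-50],"roll":0},{"travel":[1,1,-95],"roll":0},{"travel":[1,1,-106],"roll":0},{"travel":[1,1,-106],"roll":0},{"travel":[1,1,-106],"roll":0}]'; python3 -m handwheel '[{"travel":[0,0,0],"roll":0},{"travel":[0,0,0],"roll":0},{"travel":[0,0,0],"roll":0},{"travel":[0,0,0],"roll":0},{"travel":[0,0,0],"roll":0}]' 1; python3 - <<'E'
from h import *
snap('wrist','w2.png')
E
```

```text
t: 2.3
eef_pos: [592.5, -66.6, 124.2]
tcp_rot: [1.266, 1.569, -0.232]
ft_force: [0.3, 0.7, 1.0]
opening: 0.423
t: 2.8
eef_pos: [590.8, -65.9, 122.8]
tcp_rot: [-1.586, 1.569, -3.083]
ft_force: [-6.0, -1.0, 5.9]
opening: 0.098
```

View pics/w2.png

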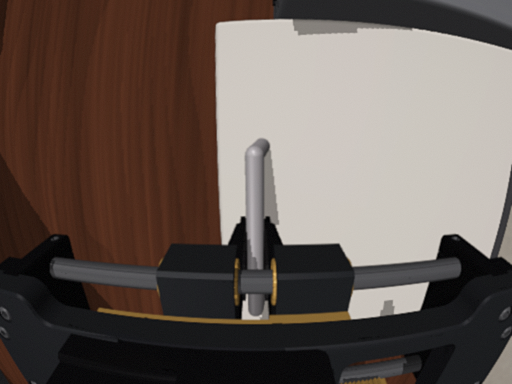

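```bash
python3 - <<'E'
from loc import *
q=[700,-56.4,.083]
b=lambda t:np.round(l2w(q,door(t,190,37,0))-l2w(q,door(t0,190,37,0)))
t0=0
for t in np.arange(.1,.81,.1): print(t,b(t))
t0=.8
for t in np.arange(.9,1.51,.1): print(t,b(t))
E
```

```text
0.1 [ 2.  0. 19.]
0.2 [ 6.  0. 38.]
0.30000000000000004 [12.  1. 57.]
0.4 [19.  2. 74.]
0.5 [28.  2. 91.]
0.6 [ 39.   3. 107.]
0.7000000000000001 [ 52.   4. 122.]
0.8 [ 66.   5. 136.]
0.9 [15.  1. 12.]
1.0 [31.  3. 22.]
1.1 [49.  4. 31.]
1.2 [67.  6. 38.]
1.2999999999999998 [85.  7. 43.]
1.4 [104.   9.  46.]
1.5 [123.  10.  48.]
```

```bash
python3 -m handwheel '[{"travel":[2,0,19],"roll":0},{"travel":[6,0,38],"roll":0},{"travel":[12,1,57],"roll":0},{"travel":[19,2,74],"roll":0},{"travel":[28,2,91],"roll":0},{"travel":[39,3,107],"roll":0},{"travel":[52,4,122],"roll":0},{"travel":[66,5,136],"roll":0}]'; python3 - <<'E'
from h import *
snap('side','s3.png')
E
```

```text
t: 3.65
eef_pos: [654.4, -60.8, 260.0]
tcp_rot: [-1.644, 1.562, -3.142]
ft_force: [-18.8, -0.2, 11.6]
opening: 0.093
```

View pics/s3.png

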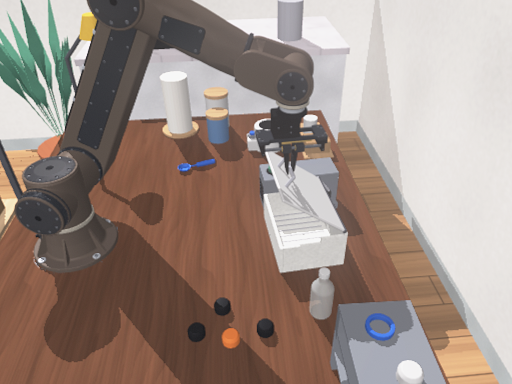

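The door is about half open and the bar is still held.

```bash
python3 -m handwheel '[{"travel":[15,1,12],"roll":0},{"travel":[31,3,22],"roll":0},{"travel":[49,4,31],"roll":0},{"travel":[67,6,38],"roll":0},{"travel":[85,7,43],"roll":0},{"travel":[104,9,46],"roll":0},{"travel":[123,10,48],"roll":0},{"travel":[123,10,48],"roll":0}]'; python3 - <<'E'
from h import *
print(env.state()['joints'])
snap('side','s4.png')
E
```

```text
t: 4.5
eef_pos: [782.5, -51.0, 307.3]
tcp_rot: [1.221, 1.568, -0.276]
ft_force: [-0.3, -2.0, 7.2]
opening: 0.099
[-1.49051541e-01  6.89668513e-01  9.47330037e-01 -3.46243834e-04
  1.50189780e+00 -2.22812595e-01]
```

View pics/s4.png

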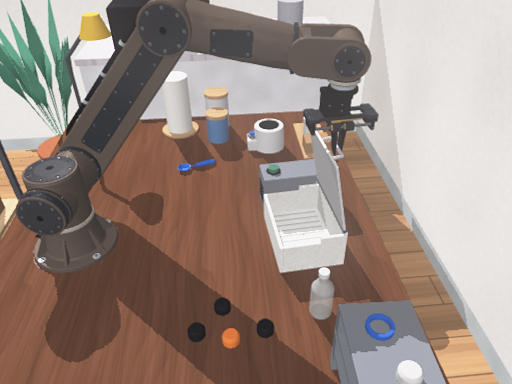

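```bash
python3 -m handwheel '[{"travel":[-6,0,0],"roll":0},{"travel":[-12,-1,-1],"roll":0},{"travel":[-17,-1,-1],"roll":0},{"travel":[-17,-1,-1],"roll":0}]'; python3 -m handwheel '[{"travel":[0,0,0],"roll":0},{"travel":[0,0,0],"roll":0},{"travel":[0,0,0],"roll":0},{"travel":[0,0,0],"roll":0}]' 0.4;  python3 - <<'E'
from h import *
snap('wrist','w5.png')
E
```

```text
t: 4.95
eef_pos: [763.3, -52.3, 306.1]
tcp_rot: [0.603, 1.57, -0.894]
ft_force: [-0.3, -2.7, 5.4]
opening: 0.092
t: 5.35
eef_pos: [763.8, -51.5, 304.9]
tcp_rot: [-2.128, 1.57, 2.658]
ft_force: [0.7, 0.5, -0.1]
opening: 0.291
```

View pics/w5.png

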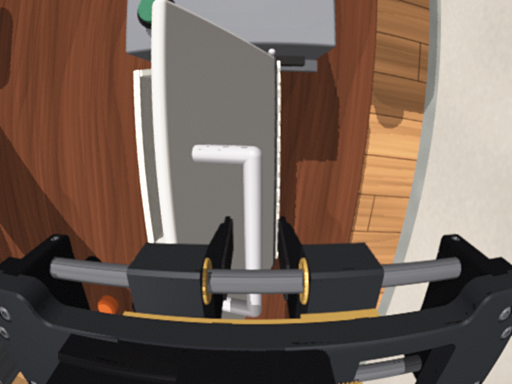

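The bar is free between the open fingers and the forces are near zero. I'll lift straight up and check that the stay holds the door.

```bash
python3 -m handwheel '[{"travel":[0,0,30],"roll":0},{"travel":[0,0,70],"roll":0},{"travel":[0,0,110],"roll":0},{"travel":[0,0,110],"roll":0},{"travel":[0,0,110],"roll":0}]';  python3 - <<'E'
from loc import *
print(env.state()['joints'])
im,p=snap('side','s6.png');im,pt=snap('top','t6.png')
q=[700,-56.4,.083]
for th in (1.41,1.3): print([np.round(proj(p,l2w(q,door(th,220,0,y)))) for y in (131,-131)])
E
```

```text
t: 5.9
eef_pos: [763.9, -51.7, 415.8]
tcp_rot: [1.414, 1.57, -0.083]
ft_force: [-0.2, 0.7, -0.8]
opening: 0.302
[-1.53798746e-01  6.38328028e-01  7.80320525e-01  8.78496475e-05
  1.72171293e+00 -2.27501719e-01]
[array([302., 121.]), array([330., 170.])]
[array([295., 125.]), array([320., 174.])]
```

View pics/s6.png

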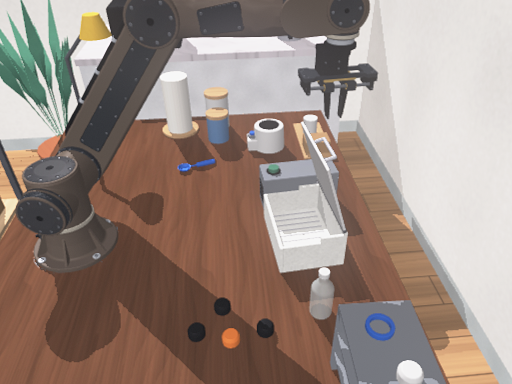

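The door holds at about 1.41 rad: the lip corners are near (304,123) and (333,169), and the prediction was (302,121) and (330,170). Next is the cap.

```bash
python3 -m handwheel '[{"travel":[-50,-10,0],"roll":10},{"travel":[-95,-30,0],"roll":20},{"travel":[-300,-348,-216],"roll":90},{"travel":[-300,-348,-216],"roll":90},{"travel":[-300,-348,-216],"roll":90},{"travel":[-300,-348,-216],"roll":90},{"travel":[-300,-348,-216],"roll":90},{"travel":[-300,-348,-216],"roll":90}]' -0.58;  python3 - <<'E'
from h import *
print(env.state()['joints'])
E
```

```text
t: 6.8
eef_pos: [526.3, -301.1, 264.9]
tcp_rot: [2.757, 1.569, 2.464]
ft_force: [0.4, -1.5, -0.0]
opening: 0.786
[-6.28567984e-01  4.20036949e-01  1.53963015e+00  1.09537955e-04
  1.18400780e+00 -1.90644123e+00]
```

```bash
python3 -m handwheel '[{"travel":[-61,-99,-145],"roll":21.5},{"travel":[-61,-99,-145],"roll":21.5},{"travel":[-61,-99,-145],"roll":21.5},{"travel":[-61,-99,-145],"roll":21.5},{"travel":[-61,-99,-145],"roll":21.5},{"travel":[-61,-99,-145],"roll":21.5}]';  python3 - <<'E'
from h import *
s=env.state();print(s['joints'])
im,p=snap('wrist','w7.png');print(np.round(p['world_from_camera'],3))
E
```

```text
t: 7.4
eef_pos: [466.6, -398.8, 121.3]
tcp_rot: [2.153, 1.568, 2.228]
ft_force: [0.1, -0.0, -0.1]
opening: 0.792
[-8.14919887e-01  5.79144199e-01  1.68090344e+00  3.00308813e-04
  8.83898480e-01 -2.46077180e+00]
[[-7.60000e-02 -9.56000e-01 -2.82000e-01  3.86589e+02]
 [ 9.97000e-01 -7.20000e-02 -2.30000e-02 -4.05492e+02]
 [ 2.00000e-03 -2.83000e-01  9.59000e-01  2.90928e+02]
 [ 0.00000e+00  0.00000e+00  0.00000e+00  1.00000e+00]]
```

View pics/w7.png

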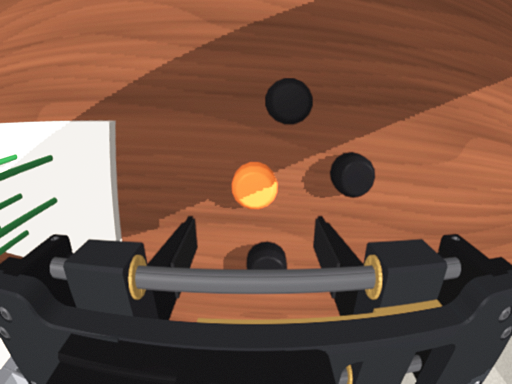

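```bash
python3 - <<'E'
from h import *
p=optics.camera_params('wrist')
for n,u in dict(or_mid=(255,186),b3=(289,101),b2=(353,174),b1=(267,256)).items(): print(n,watz(p,*u,14))
print(env.state()['eef_pos'])
E
```

```text
or_mid [ 467.54427508 -398.84092867   14.        ]
b3 [ 383.4038078  -373.77894425   14.        ]
b2 [ 447.51686637 -302.22580653   14.        ]
b1 [ 544.07742954 -380.08231008   14.        ]
[ 467.37236097 -398.76589828  122.39733922]
```

Three measurements of the orange cap agree at about (466,-400). The black caps are clear of the finger paths. I'll descend and grip.

```bash
python3 -m handwheel '[{"travel":[-1,-1,-50],"roll":0},{"travel":[-1,-1,-95],"roll":0},{"travel":[-1,-1,-112],"roll":0},{"travel":[-1,-1,-117],"roll":0},{"travel":[-1,-1,-117],"roll":0},{"travel":[-1,-1,-117],"roll":0}]'; python3 -m handwheel '[{"travel":[0,0,0],"roll":0},{"travel":[0,0,0],"roll":0},{"travel":[0,0,0],"roll":0},{"travel":[0,0,0],"roll":0},{"travel":[0,0,0],"roll":0}]' 1;  python3 - <<'E'
from h import *
im,p=snap('wrist','w8.png')
E
```

```text
t: 8.05
eef_pos: [467.1, -400.5, 6.9]
tcp_rot: [-0.869, 1.568, -0.792]
ft_force: [-0.7, -0.2, 0.7]
opening: 0.789
t: 8.55
eef_pos: [466.0, -400.3, 5.2]
tcp_rot: [0.151, 1.571, 0.227]
ft_force: [-0.4, 0.6, 2.5]
opening: 0.453
```

View pics/w8.png

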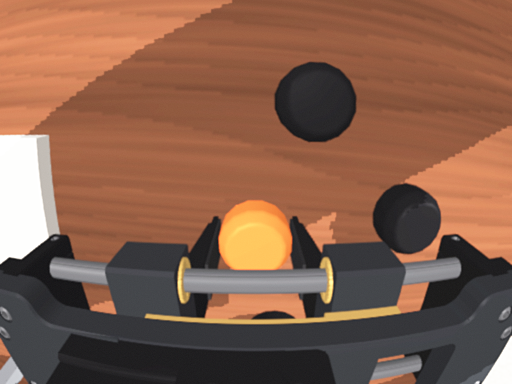

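The cap is gripped: opening 0.453 is 43 mm, against 44 expected.

```bash
python3 -m handwheel '[{"travel":[0,0,40],"roll":0},{"travel":[0,0,90],"roll":0},{"travel":[20,40,135],"roll":0},{"travel":[182,339,185],"roll":0},{"travel":[182,339,185],"roll":0},{"travel":[182,339,185],"roll":0},{"travel":[182,339,185],"roll":0},{"travel":[182,339,185],"roll":0}]'; python3 - <<'E'
from h import *
im,p=snap('side','s9.png'); print(env.state()['joints'],optics.camera_params('wrist')['world_from_camera'][:2])
E
```

```text
t: 9.4
eef_pos: [599.6, -150.0, 172.9]
tcp_rot: [1.272, 1.571, 1.348]
ft_force: [1.3, -1.3, -0.2]
opening: 0.451
[-0.34255022  0.52346494  1.61950629  0.00222613  0.99634364 -1.99377426] [[-8.02655830e-02 -9.54893605e-01 -2.85894456e-01  5.21935978e+02]
 [ 9.96773279e-01 -7.66966387e-02 -2.36781735e-02 -1.51257179e+02]]
```

View pics/s9.png

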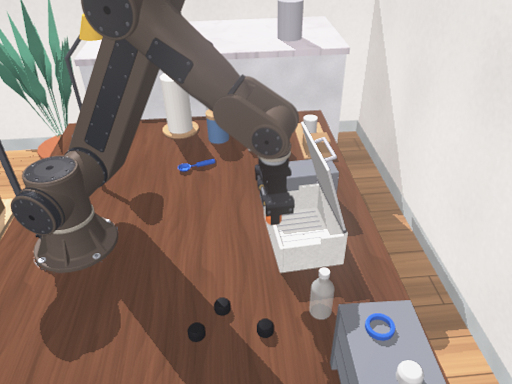

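```bash
python3 - <<'E'
from loc import *
p=optics.camera_params('side');q=[700,-56.4,.083]
for dz in (200,230,250,270,290,310): print(dz,proj(p,(600,-150,173+dz)),proj(p,(600,-200,173+dz)))
print(proj(p,(600+60,-200,173+250))-proj(p,(600,-200,173+250)))
for th in (1.41,): print(l2w(q,door(th,220,-4,0)),l2w(q,door(th,220,-4,-131)),l2w(q,door(th,220,-4,131)))
import cv2
i=cv2.imread('pics/s9.png')[70:270,200:360]; cv2.imwrite('pics/s9c.png',cv2.resize(i,None,fx=3,fy=3))
E
```

```text
200 [274.18954434 154.03680817] [276.69944321 165.17043412]
230 [274.26202008 143.19564176] [276.82115764 154.09103774]
250 [274.3117806  135.75229447] [276.90482494 146.47498742]
270 [274.36274469 128.12891384] [276.99060079 138.6670009 ]
290 [274.41495654 120.31888819] [277.0785659  130.65972996]
310 [274.46846255 112.31527805] [277.16880519 122.44544641]
[26.31698338 -1.53606273]
[716.02053915 -55.06723337 338.9628335 ] [ 726.88105943 -185.61626285  338.9628335 ] [705.16001887  75.48179612 338.9628335 ]
```

View pics/s9c.png

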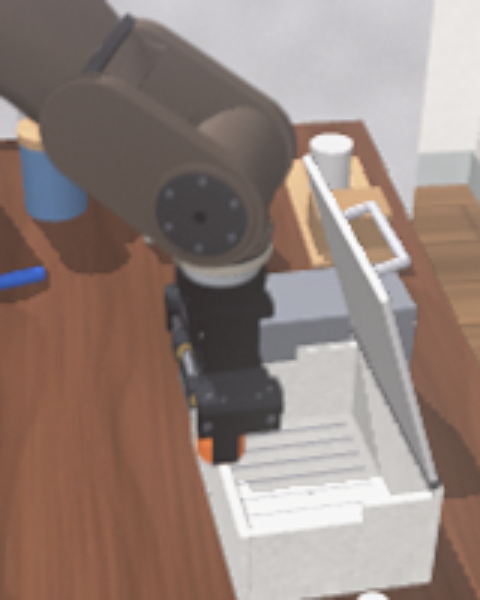

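```bash
python3 -m handwheel '[{"travel":[44,87,12],"roll":0},{"travel":[44,87,12],"roll":0},{"travel":[44,87,12],"roll":0},{"travel":[44,87,12],"roll":0}]'; python3 - <<'E'
from h import *
im,p=snap('side','s10.png');im,p=snap('top','t10.png'); s=env.state();print(s['eef_pos'],s['opening'])
E
```

```text
t: 9.85
eef_pos: [643.0, -64.0, 184.2]
tcp_rot: [3.048, 1.57, 3.127]
ft_force: [0.9, 0.3, 0.6]
opening: 0.451
[642.5217226  -65.71975465 184.16378479] 0.4480571976027365
```

View pics/s10.png

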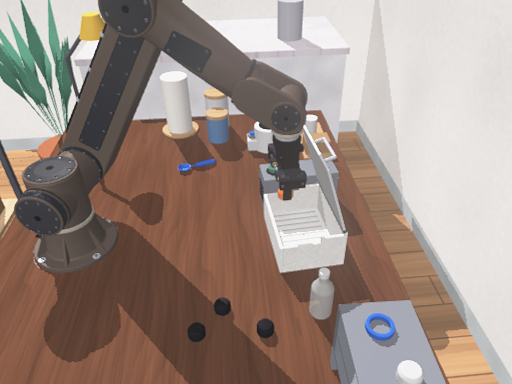

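View pics/t10.png

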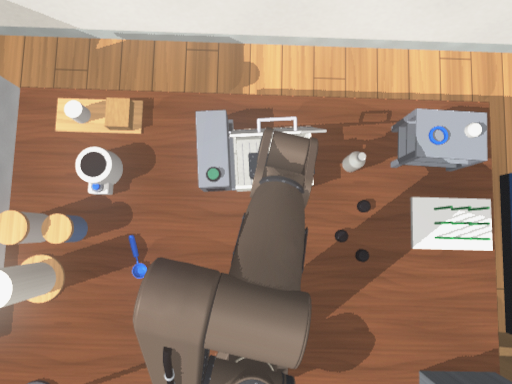

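```bash
python3 - <<'E'
from loc import *
import cv2
p=optics.camera_params('top');S=optics.camera_params('side')
i=cv2.imread('pics/t10.png')[110:210,220:340]; cv2.imwrite('pics/t10c.png',cv2.resize(i,None,fx=5,fy=5,interpolation=cv2.INTER_CUBIC))
i=cv2.imread('pics/s10.png')[70:220,230:360]; cv2.imwrite('pics/s10c.png',cv2.resize(i,None,fx=4,fy=4,interpolation=cv2.INTER_CUBIC))
for y in (-110,-125,-140):
  o,d=ray(S,286,118); t=(y-o[1])/d[1]; print(y,o+t*d)
o,d=ray(p,290,131)
for zc in (420,450,470):
  # distance in xz-plane from center
  a=np.array([643-o[0],zc-o[2]]);b=d[[0,2]]/np.linalg.norm(d[[0,2]]);print(zc,abs(a[0]*b[1]-a[1]*b[0]))
E
```

```text
-110 [ 632.73480435 -110.          447.09945298]
-125 [ 630.46544   -125.         454.6634793]
-140 [ 628.19607565 -140.          462.22750563]
420 58.63707523070482
450 50.887787210278276
470 45.72159519666056
```

View pics/t10c.png

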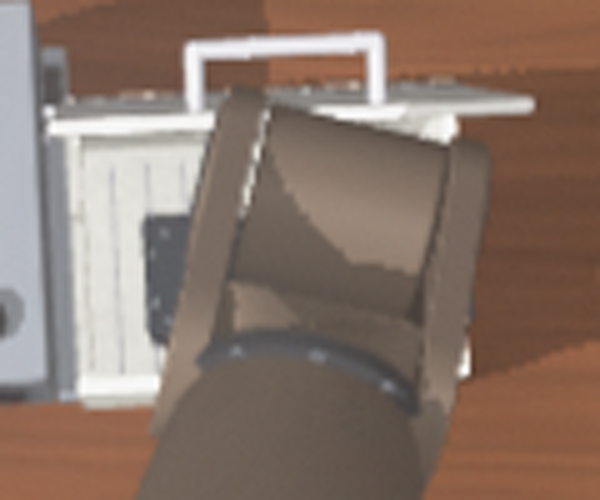

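View pics/s10c.png

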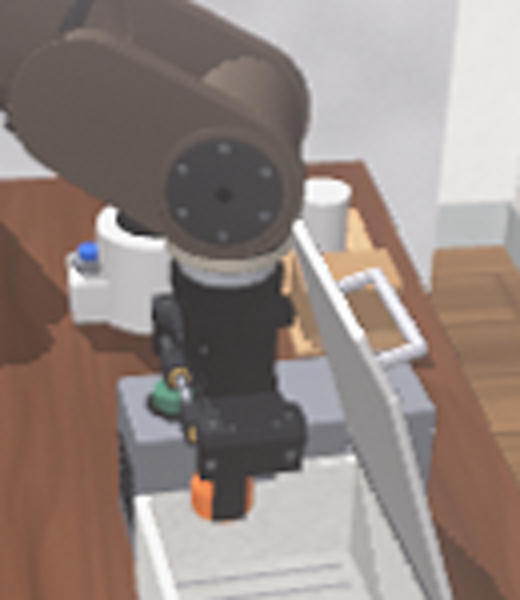

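The wrist's yoke passes close to the raised lip on the way down, so I'll place the cap a little nearer the front wall and slightly left, and check partway.

```bash
python3 -m handwheel '[{"travel":[-5,33,0],"roll":0},{"travel":[-5,33,-40],"roll":0},{"travel":[-5,33,-70],"roll":0},{"travel":[-5,33,-90],"roll":0},{"travel":[-5,33,-90],"roll":0}]'; python3 - <<'E'
from h import *
s=env.state();print(s['eef_pos'],s['ft_force'],s['joints'])
im,p=snap('wrist','w11.png');im,p=snap('side','s11.png')
import cv2
i=cv2.imread('pics/s11.png')[70:270,230:360]; cv2.imwrite('pics/s11c.png',cv2.resize(i,None,fx=3,fy=3,interpolation=cv2.INTER_CUBIC))
E
```

```text
t: 10.45
eef_pos: [636.3, -33.2, 91.8]
tcp_rot: [2.914, 1.566, 2.988]
ft_force: [0.3, 0.5, -0.3]
opening: 0.447
[636.28020525 -33.20461876  91.79131375] [ 0.28094379  0.46766818 -0.30944649] [-1.55748479e-01  6.45231538e-01  1.64011462e+00 -1.54835809e-05
  8.61340097e-01 -1.80074996e+00]
```

View pics/s11c.png

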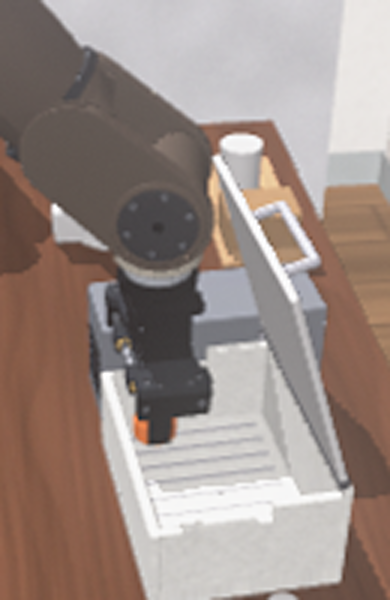

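View pics/w11.png

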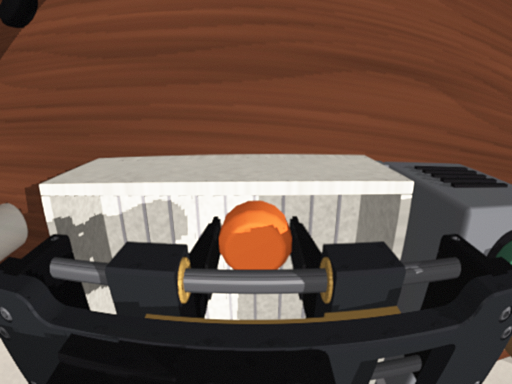

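```bash
python3 - <<'E'
from loc import *
q=[700,-56.4,.083]
p=optics.camera_params('wrist')
def w2l(X):
    c,s=np.cos(q[2]),np.sin(q[2]);a=X[0]-q[0];b=X[1]-q[1];return np.round([c*a+s*b,-s*a+c*b,X[2]],1)
for u in [(255,193),(255,185),(60,193),(405,193),(412,191)]: print(u,w2l(watz(p,*u,95)))
for u in [(255,201),(255,236)]: print(u,w2l(watz(p,*u,107)))
print(w2l(env.state()['eef_pos']))
E
```

```text
(255, 193) [-86.8  28.4  95. ]
(255, 185) [-91.8  28.5  95. ]
(60, 193) [ -87.2 -108.4   95. ]
(405, 193) [-85.8 126.6  95. ]
(412, 191) [-87.1 131.9  95. ]
(255, 201) [-85.9  28.4 107. ]
(255, 236) [-64.2  28.3 107. ]
[-59.9  28.4  94.9]
```

```bash
python3 -m handwheel '[{"travel":[2,0,-25],"roll":0},{"travel":[2,0,-45],"roll":0},{"travel":[2,0,-60],"roll":0},{"travel":[2,0,-66],"roll":0},{"travel":[2,0,-66],"roll":0}]'; python3 - <<'E'
from h import *
s=env.state();print(s['eef_pos'],s['ft_force'])
im,p=snap('side','s12.png')
import cv2
i=cv2.imread('pics/s12.png')[90:270,230:360]; cv2.imwrite('pics/s12c.png',cv2.resize(i,None,fx=3,fy=3,interpolation=cv2.INTER_CUBIC))
E
```

```text
t: 11.05
eef_pos: [640.1, -32.2, 28.5]
tcp_rot: [2.665, 1.571, 2.741]
ft_force: [1.3, 0.7, -0.5]
opening: 0.449
[640.0634655  -32.15138491  28.5285502 ] [ 1.30393146  0.6694828  -0.52344634]
```

View pics/s12c.png

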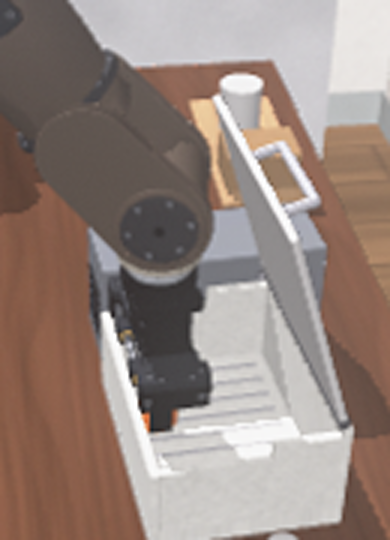

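```bash
python3 -m handwheel '[{"travel":[0,0,-1],"roll":0},{"travel":[0,0,-2],"roll":0},{"travel":[0,0,-2],"roll":0}]'; python3 -m handwheel '[{"travel":[0,0,0],"roll":0},{"travel":[0,0,0],"roll":0},{"travel":[0,0,0],"roll":0},{"travel":[0,0,0],"roll":0}]' -0.37; python3 -m handwheel '[{"travel":[0,0,15],"roll":0},{"travel":[0,0,40],"roll":0},{"travel":[0,0,85],"roll":0},{"travel":[0,0,130],"roll":0},{"travel":[0,0,165],"roll":0},{"travel":[0,0,165],"roll":0}]';python3 - <<'E'
from h import *
im,p=snap('wrist','w13.png')
im,p=snap('side','s13.png')
E
```

```text
t: 11.4
eef_pos: [640.2, -31.9, 26.9]
tcp_rot: [-0.073, 1.57, 0.003]
ft_force: [0.1, 0.4, -0.4]
opening: 0.447
t: 11.8
eef_pos: [640.1, -31.9, 26.5]
tcp_rot: [0.768, 1.571, 0.844]
ft_force: [-0.1, -0.5, 0.3]
opening: 0.674
t: 12.4
eef_pos: [641.8, -32.1, 198.0]
tcp_rot: [-0.219, 1.562, -0.143]
ft_force: [-0.2, 0.3, 0.3]
opening: 0.684
```

View pics/w13.png

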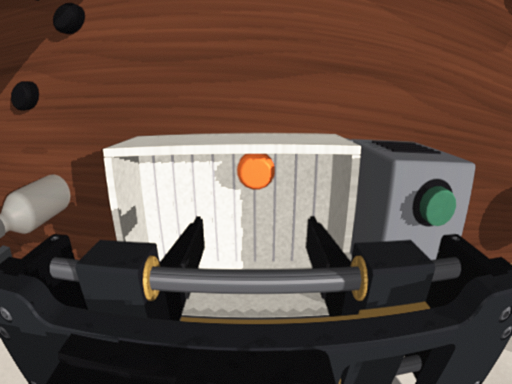

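View pics/s13.png

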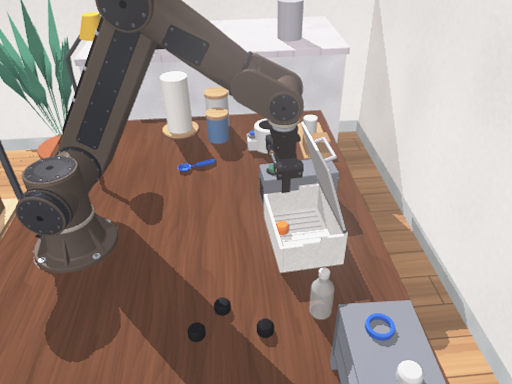

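The cap stands upright inside the bay: wrist (256,170), side (283,228), with the door still up. Now the key: I'll close the gripper, back off, turn and move above it.

```bash
python3 - <<'E'
from loc import *
p=optics.camera_params('wrist');print(watz(p,437,206,151),env.state()['eef_pos'],l2w([700,-56.4,.083],(-55,195,151)))
E
python3 -m handwheel '[{"travel":[-40,20,20],"roll":0},{"travel":[-80,45,20],"roll":-5},{"travel":[-80,169,20],"roll":-90},{"travel":[-80,169,20],"roll":-90},{"travel":[-80,169,20],"roll":-90},{"travel":[-80,169,20],"roll":-90},{"travel":[-80,169,20],"roll":-90},{"travel":[-80,169,20],"roll":-90}]' 1; python3 - <<'E'
from loc import *
s=env.state();print(s['eef_pos'],s['joints'],s['opening'])
p=optics.camera_params('wrist');T=p['world_from_camera'];d=T[:2,3]-s['eef_pos'][:2];print(np.degrees(np.arctan2(d[1],d[0])))
E
```

```text
[626.66193831 125.75754114 151.        ] [639.99794928 -31.89472531 192.92725402] [629.02291544 133.36894759 151.        ]
t: 13.3
eef_pos: [559.3, 137.4, 210.2]
tcp_rot: [-2.117, 1.568, -3.01]
ft_force: [0.6, -0.5, 0.2]
opening: 0.073
[559.29808242 137.40789613 210.17542765] [ 1.26239846e-01  4.26803634e-01  1.68563632e+00 -1.65852875e-05
  1.03178805e+00 -5.52072473e-01] 0.07260323846118912
128.81683164289635
```

```bash
python3 -m handwheel '[{"travel":[0,0,0],"roll":-8},{"travel":[0,0,0],"roll":-16},{"travel":[0,0,0],"roll":-24},{"travel":[20,0,0],"roll":-34},{"travel":[69,0,0],"roll":-34},{"travel":[69,0,0],"roll":-34},{"travel":[69,0,0],"roll":-34}]'; python3 - <<'E'
from loc import *
s=env.state();print(s['eef_pos'],s['joints'],s['opening'])
im,p=snap('wrist','w14.png');im,p=snap('side','s14.png')
E
```

```text
t: 14.0
eef_pos: [628.6, 136.9, 209.5]
tcp_rot: [-1.547, 1.567, -3.027]
ft_force: [-0.7, 0.0, -0.9]
opening: 0.007
[628.5903362  136.87864276 209.51776298] [ 1.11793963e-01  5.23365102e-01  1.51457185e+00 -8.77502909e-06
  1.10696744e+00  2.14243902e-02] 0.0069931574699272974
```

View pics/w14.png

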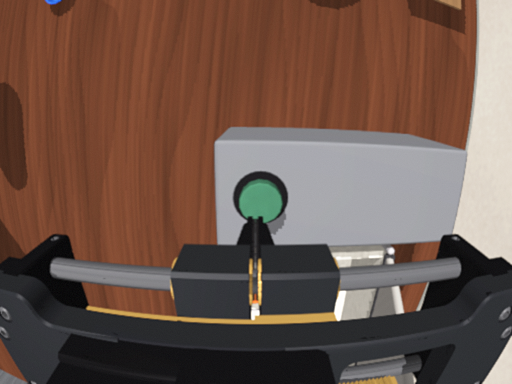

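View pics/s14.png

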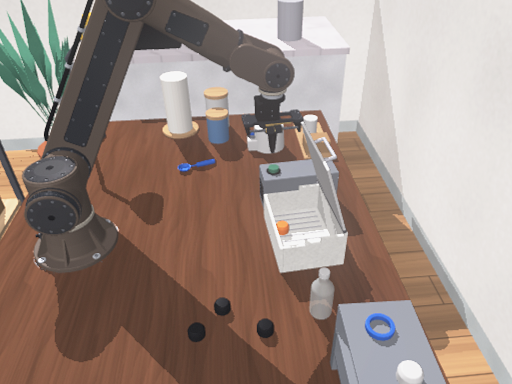

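```bash
python3 - <<'E'
from loc import *
p=optics.camera_params('wrist')
im=cv2.imread('pics/w14.png');h=cv2.cvtColor(im,cv2.COLOR_BGR2HSV)
m=cv2.inRange(h,(60,80,50),(95,255,255)); m[:160]=0;m[240:]=0
ys,xs=np.where(m>0);print(xs.min(),xs.max(),ys.min(),ys.max(),xs.mean(),ys.mean())
for z in(147,151): print(watz(p,xs.mean(),ys.mean(),z))
print(env.state()['eef_pos'])
E
```

```text
239 282 179 223 260.34141414141413 200.16767676767677
[632.14981298 137.60561632 147.        ]
[631.95530866 138.96462814 151.        ]
[627.88760774 137.06832259 210.60204061]
```

The key centre is at about (631,135), averaged over the views. I'll press straight down a few mm left of centre and stay on it.

```bash
python3 -m handwheel '[{"travel":[2,0,-40],"roll":0},{"travel":[2,0,-54],"roll":0},{"travel":[2,0,-60],"roll":0},{"travel":[2,0,-66],"roll":0},{"travel":[2,0,-71],"roll":0},{"travel":[2,0,-73],"roll":0},{"travel":[2,0,-73],"roll":0}]'; python3 - <<'E'
from loc import *
im,p=snap('side','s15.png');s=env.state();print(s['eef_pos'],s['ft_force'])
E
```

```text
t: 14.8
eef_pos: [631.1, 137.2, 139.4]
tcp_rot: [1.677, 1.57, 0.197]
ft_force: [-2.7, 1.4, 3.4]
opening: 0.006
[631.14736339 137.18873885 139.34874522] [-2.95119428  0.88607711  4.54874408]
```

View pics/s15.png

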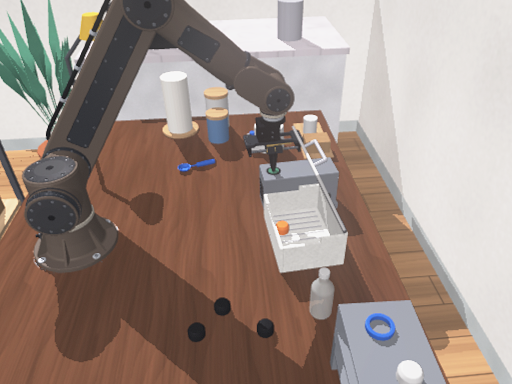

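```bash
python3 -m handwheel '[{"travel":[0,0,-1],"roll":0},{"travel":[0,0,-2],"roll":0},{"travel":[0,0,-2],"roll":0},{"travel":[0,0,-2],"roll":0}]'; python3 - <<'E'
from loc import *
im,p=snap('side','s16.png');s=env.state();print(s['eef_pos'],s['ft_force'])
E
```

```text
t: 15.25
eef_pos: [631.2, 137.2, 139.0]
tcp_rot: [1.605, 1.569, 0.125]
ft_force: [-8.1, -0.7, 20.5]
opening: 0.006
[631.18693808 137.20557495 139.0380116 ] [-8.75374693 -0.35935317 20.35135043]
```

View pics/s16.png

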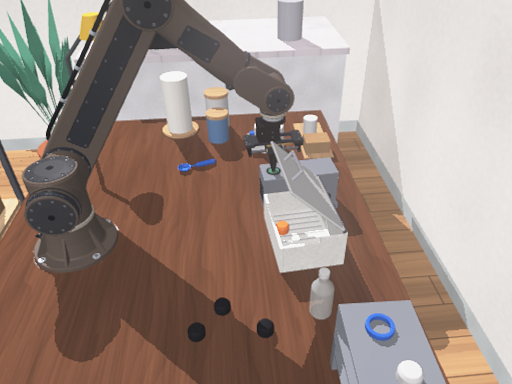

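The key is bottomed (20 N) and the door is sinking freely. I'll keep holding.

```bash
python3 -m handwheel '[{"travel":[0,0,0],"roll":0},{"travel":[0,0,0],"roll":0},{"travel":[0,0,0],"roll":0},{"travel":[0,0,0],"roll":0},{"travel":[0,0,0],"roll":0},{"travel":[0,0,0],"roll":0},{"travel":[0,0,0],"roll":0},{"travel":[0,0,0],"roll":0}]'; python3 - <<'E'
from loc import *
im,p=snap('side','s17.png');s=env.state();print(s['eef_pos'],s['ft_force'])
E
```

```text
t: 16.1
eef_pos: [631.2, 137.2, 139.0]
tcp_rot: [1.6, 1.569, 0.12]
ft_force: [-7.9, -0.8, 19.7]
opening: 0.006
[631.1654857  137.20379566 139.01570399] [-8.41035212 -0.23076509 20.31339085]
```

View pics/s17.png

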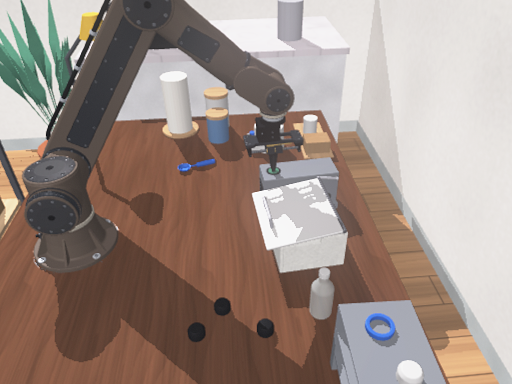

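The door looks shut: its corners are at (253,193) and (268,249), as in the first picture. I'll let go of the key and move clear.

```bash
python3 -m handwheel '[{"travel":[0,0,20],"roll":0},{"travel":[0,0,60],"roll":0},{"travel":[0,0,110],"roll":0},{"travel":[-50,0,150],"roll":0},{"travel":[-100,0,170],"roll":0},{"travel":[-150,0,190],"roll":0},{"travel":[-150,0,190],"roll":0},{"travel":[-150,0,190],"roll":0}]'; python3 - <<'E'
from loc import *
im,p=snap('side','s18.png');im,pt=snap('top','t18.png');s=env.state();print(s['eef_pos'],s['ft_force'],s['qvel'].max())
q=[700,-56.4,.083]
for th in (0,.05): print([np.round(proj(p,l2w(q,door(th,220,4,y))),1) for y in (131,-131)],[np.round(proj(pt,l2w(q,door(th,220,4,y))),1) for y in (131,-131)])
a=cv2.imread('pics/s18.png')[100:350,150:370];b=cv2.imread('pics/s0.png' if 0 else 'pics/side0.png')[100:350,150:370]
cv2.imwrite('pics/cmp.png',cv2.resize(np.hstack([b,a]),None,fx=1.8,fy=1.8,interpolation=cv2.INTER_CUBIC))
E
```

```text
t: 16.95
eef_pos: [479.6, 137.2, 328.8]
tcp_rot: [1.616, 1.566, 0.137]
ft_force: [0.3, 1.4, -0.1]
opening: 0.007
[481.52462063 137.07889583 326.94604182] [ 0.0250579   0.34516887 -1.31894236] 0.034501284477263784
[array([252.3, 192.9]), array([267.6, 249.4])] [array([235.7, 199.6]), array([316.1, 195. ])]
[array([251.8, 190.1]), array([267.2, 246.5])] [array([235.6, 199.6]), array([316.7, 195. ])]
```

View pics/cmp.png

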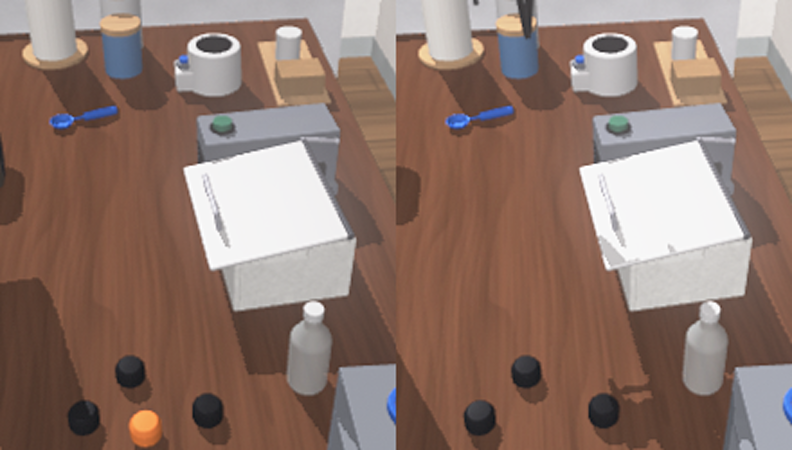

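View pics/t18.png

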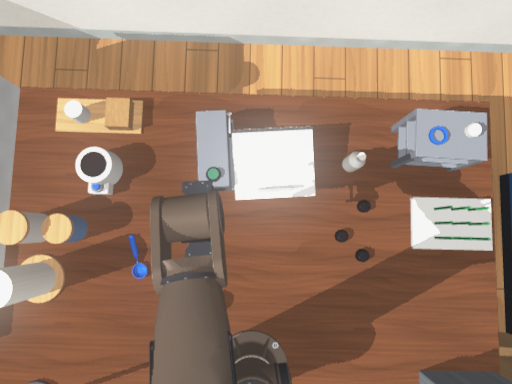

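The before and after pictures match: the door is shut, the key is up, and the bottle, the spoon and the black caps are where they were. The robot touches nothing, so I'll hand in.

```bash
python3 - <<'E'
from cell import env,job
print(job.job_done(), env.state()['t'])
E
```

```text
the job is handed in; nothing more can be done
the job is handed in; nothing more can be done
```

The job is done and handed in at about 17 s of the 72 s allowed. I lifted the door by its bar handle to about 1.5 rad, and it then stayed up by itself at about 1.41. The orange cap went into the bay upright and was let go. I held the key fully down (about 20 N) until the door looked shut, then released it and moved clear.

- **Last checks:** In the side picture the door's front corners lie within about 1 px of their first positions, and the key is up again. The bottle, the spoon and the black caps are where they were. The force at the tool was about zero. I saw the cap upright in the bay before the door came down; it cannot be seen through the shut door.
- **What disagreed:** The views put the key centre up to about 13 mm apart across and 5 mm along, so I used an averaged position. The wrist came close to the raised door lip during the placing, so I set the cap about 58 mm in front of the bay's middle and 28 mm left of it. I saw no contact with the door.

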